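# Set the induction hob under the wax pan to heat 7

### The job

Switch on the induction hob under the wax pan: with the closed fingertips pointing straight down, rest them lightly on the power key (the broken-ring mark at the left end of the control row) for a full second, then lift off. Then set the heat to 7: touch down on the first, shortest of the nine heat bars, slide the fingertips lightly along the row over each bar in turn, stop on the seventh bar without running past it, rest there for a second and lift straight off. Touch the glass nowhere else, do not press hard, and leave the pan, moulds, jug, tin and spatula where they are.

Things in the scene. Friction and masses are not known exactly. Their poses are not given: they have to be found in the camera images.
- hob: Induction hob, black glass top 320 mm wide (y), 380 mm deep (x), 75 mm above the table; cannot slide. Origin: underside centre, 63 mm below the glass. x points to its rear, y to its left, z up. Controls are printed flat on the glass in a row 150 mm in front of the origin (robot's side). On soft feet: pressed, it sinks from about 2 N on, 1 mm per further 2 N, at most 6 mm, and springs back.
- power_key (a point): Centre of the power key on the glass surface: a white broken ring 18 mm across with a short stroke in its gap, at the left end of the control row (150 mm in front of the hob's origin, 125 mm to its left). x, y, z as for the hob.
- bar1 (a point): Centre of the first (shortest) heat bar, on the glass surface. Nine white printed bars, 7 mm wide, in a straight row at 18 mm steps, growing from 5 mm long at the left (low) to 25 mm at the right (high). Bar 1 lies 53 mm to the right of the power key. x, y, z as for the hob.
- bar2 (a point): Centre of heat bar 2, on the glass surface, 18 mm to the right of bar 1 along the row.
- bar3 (a point): Centre of heat bar 3, on the glass surface, 36 mm to the right of bar 1 along the row.
- bar4 (a point): Centre of heat bar 4, on the glass surface, 54 mm to the right of bar 1 along the row.
- bar5 (a point): Centre of heat bar 5, on the glass surface, 72 mm to the right of bar 1 along the row.
- bar6 (a point): Centre of heat bar 6, on the glass surface, 90 mm to the right of bar 1 along the row.
- bar7 (a point): Centre of heat bar 7, on the glass surface, 108 mm to the right of bar 1 along the row.
- bar9 (a point): Centre of the ninth, last and longest heat bar, on the glass surface, 144 mm to the right of bar 1. A padlock mark (lock key) follows 53 mm further right.
- pan: Lidded steel melting pan standing loose on the glass, 160 mm across, 98 mm high over the black lid knob; its front is about 140 mm behind the control row and its handle points to the rear right. Origin: centre of its underside.
- mould_a: Filled cylindrical mould, pinkish silicone, 70 mm across and 96 mm high, standing loose beside the hob. Origin: centre of its underside.
- mould_b: Filled cylindrical mould, cream silicone, 70 mm across and 96 mm high, standing loose beside the hob. Origin: centre of its underside.
- jug: White plastic mug-shaped measuring jug, 76 mm across the rim, 85 mm high, standing loose beside the hob. Origin: centre of its underside.
- tin: Lidded aluminium candle tin, 76 mm across, 49 mm high, standing loose beside the hob. Origin: centre of its underside.
- spatula: Spatula about 240 mm long lying flat on the table in front of the hob, roughly along its front edge. Origin: centre of its underside; x runs along it from handle to blade.
Mind the look-alikes: they are no part of the job. What is shaped like the jug but blue is not meant.

How it is judged:
By the outcome, as a careful person would: the job done as asked, in the order asked, and still so for the second after the job is handed in, with the robot touching nothing.
It also fails if it takes over 48 s, if anything falls off the work surface, if the arm or the gripper's body presses on something with over 40 N, if the wrist force passes 120 N, or if a joint passes its speed limit or range.

### The arm

A 7-joint arm with a two-finger parallel gripper is mounted at the origin on the work surface. World frame = base frame: x ahead of the robot, y to its left, z up, the work surface at z = 0. Lengths are in m, angles in rad, forces in N, time in s.
With the tool pointing down it reaches from about 0.425 to 0.875 m from the base axis. Payload 9.9 kg.
Tool frame: the origin (TCP) lies at the centre of the arm's flange, where the gripper is bolted on; the fingertips stand 173 mm ahead of it and the grasp point (between the pads) lies 155 mm ahead of it; z points along the fingers, y is the line along which they close (so a half turn about z gives the same grasp; the last joint's range is limited). The gripper opens to 85 mm and grips with 20 to 120 N. Pads are 22 mm wide; open, the fingers measure 114 mm over their backs; the gripper's body (76 mm by 85 mm) begins 54 mm behind the grasp point. The pads swing forward as they close: fully open they stand 13 mm farther back than shut.
Start: joints at [1.182, 0.576, 0.025, 1.437, -0.015, 1.129, -0.057], TCP at [0.203, -0.644, 0.405] pointing down, gripper open.
Joint ranges: [-2.76, 2.76], [-0.34, 2.15], [-1.52, 1.57], [0.19, 2.46], [-1.09, 4.23], [0.17, 1.99], [-2.82, 2.82]. Speed limits (rad/s): [2.22, 2.22, 3.01, 3.01, 3.14, 3.14, 3.14].

### API

Orientations are given as a unit quaternion [w, x, y, z].
In Python, from rig import * gives the robot as it stands.
- The arm moves only by the tool arm_command, never from a script. Its argument "rows" is a list that holds one entry, the list of rows, each a list of 4 numbers: the shift along the tool's x, y, z in units of 25 mm (1.0 is 25 mm), then the turn about the tool's z in rad. A call has 1 to 5 rows; each row is the pose to reach, as a shift and turn from the pose commanded when the call began, along the tool's axes at that moment; what a row does not reach only later rows make up. A row lasts 1/12 s, in which the tool goes at most 41.7 mm and 7.16 degrees, less where a joint would pass 70% of its speed; a pose out of reach is approached as far as the arm can. A call with a gripper value outside its range is refused whole. "jaw" is the closure, from -1 (fully open) to 1 (shut), set as the call begins (left out, the last holds). The fingers move at their own pace and stop on an object; the grip force is fixed at half the most. Time passes only in rows, so rows that repeat a pose let the fingers close. It gives the time, the measured TCP pose, the force, the opening and the grip force at its end, in the units of the state.
- get_state(): the state, without advancing time (a new reading comes with each control period).
- capture(name): name is "side" or "top"; returns a dict with "frame" (480x640x3 uint8, red, green, blue), "mtx" (3x3 intrinsics, pixels), "pose" (4x4, takes a point from camera to world coordinates). Camera axes: x right, y down, z forward; pixel columns grow to the right and rows downward; lengths in m; the calibration is good to about 2 mm. A picture is of the moment at which its call begins. There is no depth.
- sign_off(): hands the job in; it is judged then, once.
Trained networks look in the newest picture that a camera, given by its name, has taken for a name from the list of things; names that differ only in an ending like _2 or _b are one class to them, and where a whole thing is asked for, a point or a joint stands for the part that bears it (a point fixed in the world has none). Each returns a list of dicts, best first, with "score" (0 to 1); they miss things now and then, are a little off and sometimes report something else, mostly with a low value. They report only what shows in the picture. A call takes as long as a camera call. They do not tell look-alikes from the thing itself.
- search_frame(camera, name): "at" ([column, row] in pixels, amid what is visible of it).
The state is a dict: "time_s": time; "joint_positions": joint angles; "dq": joint speeds; "joint_efforts": joint torques, N m; "position": TCP position; "tcp_rot": TCP orientation; "ft_force": force on the tool from outside, world axes, zero at the start; "ft_torque": the same for the moment, N m; "width": opening from 0.0 (shut) to 1.0 (fully open); "gripper_force": force on a finger pad.
Only numpy, scipy, OpenCV 4.12 (cv2) and the standard library are available. Lean on these libraries where they do the work, as an engineer would, in place of code of your own. Each camera call takes 0.05 s, during which the arm holds its last target. There are 200 camera calls.

## Working session

There is one attempt and no reset: what is moved stays moved. The work goes in short steps, Python scripts to look and compute and a tool call to move; the robot and the scene stay as the last step left them, time stands still between calls to the robot, and variables do not carry over. Pictures are saved under pics/ and viewed, at most 10 in all, crops included, and the job is handed in when it is done.

Besides the shell and the picture viewer there is one more tool, called after "Call:" in YAML: its name, and indented under it one key for each argument. arm_command: Moves the arm, as the interface text tells. Its arguments: {"type":"object","properties":{"rows":{"type":"array"},"jaw":{"type":"number"}},"required":["rows"]}

```bash
mkdir -p pics; python3 - <<'E'
from rig import *
import cv2,numpy as np
for c in("top","side"):
    d=capture(c); cv2.imwrite(f"pics/{c}0.png",d["frame"][:,:,::-1]); np.savez(f"{c}0.npz",**d)
    print(c,d["mtx"].tolist(),np.round(d["pose"],4).tolist())
    for n in("power_key","bar1","bar7","bar9","hob"):
        print(n,[(r["at"],r["score"]) for r in search_frame(c,n)][:3])
s=get_state();print({k:np.round(v,4).tolist() for k,v in s.items()})
E
```

```text
top [[510.2453325514866, 0.0, 316.31562458293956], [0.0, 510.2453325514866, 241.03267491156913], [0.0, 0.0, 1.0]] [[-0.0121, -0.997, 0.076, 0.5318], [-0.9999, 0.0119, -0.0036, -0.0044], [0.0027, -0.0761, -0.9971, 1.1059], [0.0, 0.0, 0.0, 1.0]]
power_key [([307.3, 244.8], 0.75)]
bar1 [([307.2, 244.9], 0.59)]
bar7 [([307.2, 244.9], 0.59)]
bar9 [([307.2, 244.9], 0.59)]
hob [([307.2, 244.0], 0.73)]
side [[440.5751142541838, 0.0, 314.8042109029803], [0.0, 440.5751142541838, 236.12957511690368], [0.0, 0.0, 1.0]] [[-0.8909, -0.3238, 0.3185, 0.3229], [-0.4542, 0.6448, -0.6148, 0.4977], [-0.0063, -0.6924, -0.7215, 0.6984], [0.0, 0.0, 0.0, 1.0]]
power_key [([303.0, 263.5], 0.87)]
bar1 [([299.3, 269.6], 0.94), ([411.3, 215.0], 0.31)]
bar7 [([299.3, 269.6], 0.94), ([411.3, 215.0], 0.31)]
bar9 [([299.3, 269.6], 0.94), ([411.3, 215.0], 0.31)]
hob [([300.0, 266.4], 0.93), ([380.3, 339.5], 0.31)]
{'time_s': 0.6, 'joint_positions': [1.1822, 0.5757, 0.0249, 1.4371, -0.015, 1.129, -0.0565], 'dq': [0.0005, -0.0012, 0.0009, -0.0001, -0.0001, 0.0004, -0.0003], 'joint_efforts': [0.0003, -76.5098, 2.2479, -28.6188, 0.0155, 0.0029, 0.0], 'position': [0.2026, -0.6439, 0.4047], 'tcp_rot': [-0.0, 0.9884, 0.1518, 0.0], 'ft_force': [-0.5808, 0.1967, -0.5453], 'ft_torque': [0.0076, -0.0169, 0.0052], 'gripper_force': 0.0, 'width': 1.0026}
```

View pics/top0.png

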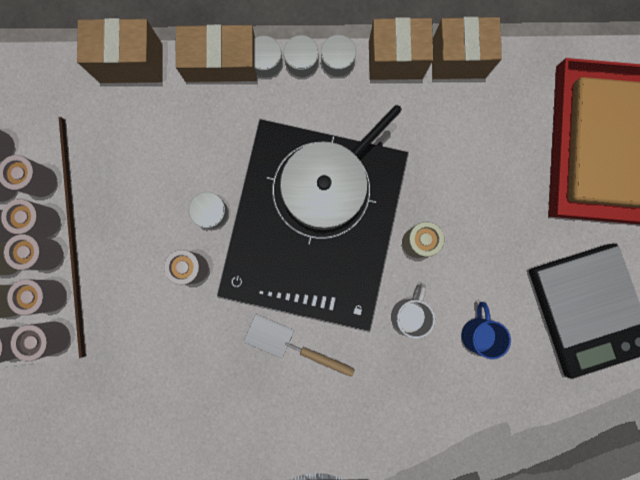

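View pics/side0.png

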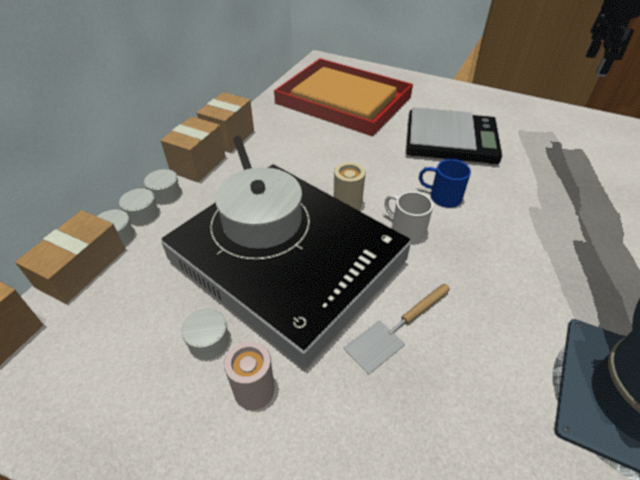

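The top view shows the hob with the power key at about (237,281), bars from (262,293) to (333,303) and the padlock at (358,310). In the side view the key is at (299,322) and the bars run from (325,305) to (370,254). Next I segment the marks in both views and fit the hob pose.

```bash
cat > h.py <<'E'
import numpy as np,cv2
from scipy.optimize import least_squares
def ray(d,uv,z=.075):
    r=d["pose"][:3,:3]@np.linalg.inv(d["mtx"])@[uv[0],uv[1],1]; o=d["pose"][:3,3]
    return (o+r*(z-o[2])/r[2])[:2]
def blobs(f,box,mn=3):
    x0,y0,x1,y1=box; g=cv2.cvtColor(f[y0:y1,x0:x1],cv2.COLOR_RGB2GRAY).astype(float)
    w=np.clip(g-60,0,None); n,l=cv2.connectedComponents((g>75).astype(np.uint8))
    out=[]
    for i in range(1,n):
        m=cv2.dilate((l==i).astype(np.uint8),np.ones((3,3)))*w
        if (l==i).sum()<mn: continue
        yy,xx=np.indices(g.shape); out.append(((m*xx).sum()/m.sum()+x0,(m*yy).sum()/m.sum()+y0,int((l==i).sum())))
    return out
E
python3 - <<'E'
from h import *
P={}
for c,b,q in(("top",(228,270,370,318),[(237,281),(262,293),(333,303)]),("side",(285,228,400,335),[(299,322),(325,305),(370,254)])):
    d=np.load(c+"0.npz"); 
    for u,v,n in sorted(blobs(d["frame"],b)): print(c,round(u,1),round(v,1),n,np.round(ray(d,(u,v)),4))
    x0,y0,x1,y1=b; im=cv2.resize(d["frame"][y0:y1,x0:x1,::-1],None,fx=5,fy=5,interpolation=cv2.INTER_CUBIC); cv2.imwrite(f"pics/{c}_crop.png",im)
E
```

```text
top 235.6 282.1 49 [0.5293 0.1553]
top 237.0 277.8 10 [0.538  0.1524]
top 254.6 311.4 814 [0.4705 0.1173]
top 260.8 292.1 14 [0.5088 0.1046]
top 269.6 293.5 20 [0.5056 0.0871]
top 278.5 295.0 25 [0.5026 0.0692]
top 287.3 296.3 33 [0.4997 0.0514]
top 296.2 297.6 36 [0.4968 0.0336]
top 305.1 298.9 41 [0.494  0.0157]
top 314.0 300.4 50 [ 0.4908 -0.0021]
top 322.9 301.8 59 [ 0.4879 -0.0199]
top 331.8 303.2 63 [ 0.4848 -0.0377]
top 357.3 310.3 69 [ 0.47   -0.0887]
side 288.6 232.4 60 [ 0.649  -0.0192]
side 297.9 241.6 102 [ 0.6206 -0.0056]
side 299.7 322.1 84 [0.5311 0.1531]
side 324.4 304.7 23 [0.5099 0.1037]
side 330.6 297.8 26 [0.5067 0.0858]
side 336.6 291.0 34 [0.5036 0.0681]
side 342.3 284.3 39 [0.5007 0.0503]
side 347.9 277.8 44 [0.4977 0.0324]
side 353.6 271.7 49 [0.4944 0.0147]
side 358.8 265.4 55 [ 0.4917 -0.0032]
side 360.4 293.9 417 [0.4639 0.055 ]
side 364.1 259.4 61 [ 0.4887 -0.021 ]
side 369.1 253.5 64 [ 0.4858 -0.0389]
side 379.6 312.4 2203 [0.4202 0.0759]
side 386.4 238.7 64 [ 0.4704 -0.0898]
side 396.7 229.1 21 [ 0.4615 -0.1238]
```

View pics/top_crop.png

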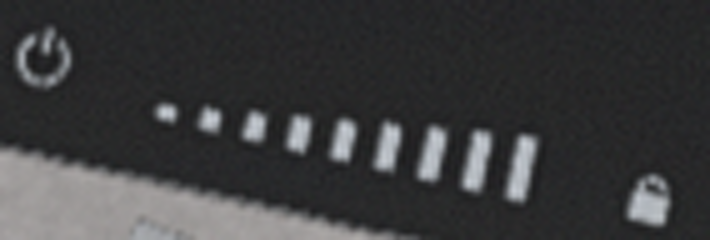

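The crop shows the broken ring with its stroke (the power key), nine growing bars whose front ends line up, and the padlock at the right. That matches the description, so the key is the leftmost mark. Yaw is about -13.6°, the key is at (0.530, 0.154), bar 1 at (0.509, 0.104) and bar 7 at (0.491, -0.003). I start moving, closing the jaw and turning +0.545 rad so that tool y runs along the row.

Call:
arm_command:
  rows:
    - [[1.4,-0.73,0,0.109],[2.8,-1.46,0,0.218],[4.2,-2.2,0,0.327],[5.6,-2.93,0,0.436],[7.0,-3.66,0,0.545]]
  jaw: 1

```text
time_s: 1.02
position: [0.343, -0.5027, 0.4048]
tcp_rot: [0.0, 0.992, -0.123, 0.0]
ft_force: [1.1, 0.4, -0.3]
width: 0.299
gripper_force: 0.0
```

Call:
arm_command:
  rows:
    - [[0.3,-1.6,0,0],[0.6,-3.2,0,0],[0.8,-4.8,0,0],[1.0,-6.4,0,0],[1.1,-8.0,0,0]]

```text
time_s: 1.43
position: [0.4171, -0.3144, 0.4049]
tcp_rot: [0.0, 0.993, -0.12, 0.0]
ft_force: [1.0, -0.3, -0.1]
width: -0.004
gripper_force: 0.0
```

Call:
arm_command:
  rows:
    - [[0,-1.6,0,0],[0,-3.2,0,0],[0,-4.8,0,0],[0,-6.4,0,0],[0,-8.0,0,0]]

```text
time_s: 1.85
position: [0.464, -0.1202, 0.4051]
tcp_rot: [0.0, 0.993, -0.12, 0.0]
ft_force: [0.5, 0.6, 0.5]
width: 0.001
gripper_force: 0.0
```

Call:
arm_command:
  rows:
    - [[0,-1.6,0.3,0],[0,-3.2,0.8,0],[0,-4.8,1.4,0],[0,-6.4,2.1,0],[0,-8.0,2.8,0]]

```text
time_s: 2.27
position: [0.5105, 0.0694, 0.3366]
tcp_rot: [-0.0, 0.993, -0.12, 0.001]
ft_force: [0.1, 0.2, 0.7]
width: 0.002
gripper_force: 0.0
```

Call:
arm_command:
  rows:
    - [[0,-1.3,0.5,0],[0,-2.6,1.0,0],[0,-3.45,1.6,0],[0,-3.45,2.2,0],[0,-3.45,2.6,0]]

```text
time_s: 2.68
position: [0.5306, 0.1529, 0.2704]
tcp_rot: [-0.0, 0.993, -0.118, -0.0]
ft_force: [-0.9, -1.1, -0.2]
width: 0.001
gripper_force: 0.0
```

Call:
arm_command:
  rows:
    - [[0,0,0,0],[0,0,0,0],[0,0,0,0]]

```text
time_s: 2.93
position: [0.5312, 0.1502, 0.2726]
tcp_rot: [-0.0, 0.993, -0.121, 0.0]
ft_force: [-0.4, 0.3, -0.1]
width: 0.002
gripper_force: 0.0
```

```bash
python3 - <<'E'
from rig import *
from h import *
s=get_state();print(s["time_s"],np.round(s["position"],4),s["tcp_rot"],s["ft_force"])
o=[]
for c,b in(("top",(197,241,277,301)),("side",(255,250,335,340))):
    d=capture(c); np.savez(c+"1.npz",**d); x0,y0,x1,y1=b
    o.append(cv2.resize(d["frame"][y0:y1,x0:x1,::-1],(390,int(390*(y1-y0)/(x1-x0))),interpolation=cv2.INTER_CUBIC))
    for p in ([.530,.1537,.075],list(s["position"][:2])+[s["position"][2]-.173]):
        q=d["mtx"]@np.linalg.inv(d["pose"])[:3]@np.r_[p,1]; print(c,q[:2]/q[2])
h=max(i.shape[0] for i in o)
cv2.imwrite("pics/hover.png",np.hstack([np.pad(i,((0,h-i.shape[0]),(0,0),(0,0))) for i in o]))
E
```

```text
2.9333 [0.5312 0.1502 0.2726] [-6.19252252e-06  9.92690768e-01 -1.20684851e-01  4.54584891e-04] [-0.43057206  0.34012247 -0.10716884]
top [236.41673466 281.78876469]
top [236.28390019 281.21682773]
side [300.07084464 322.61035462]
side [300.00562192 312.26619492]
```

View pics/hover.png

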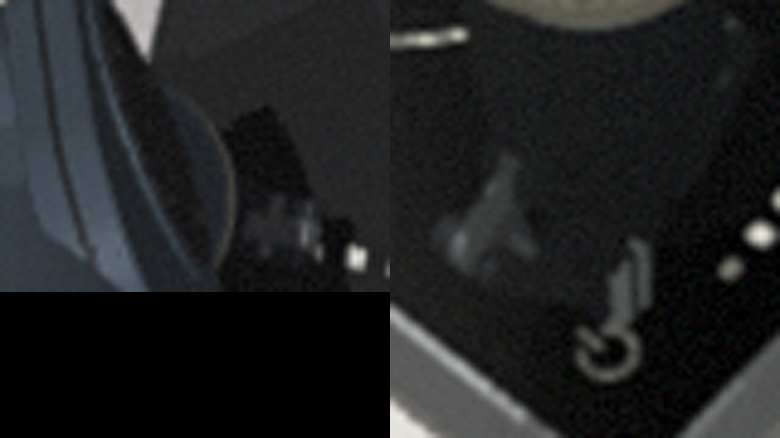

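The side crop shows the dark closed fingertips ending at about full-image (302,317), just above the ring at (300,322). This agrees with the projection. I trim by a few mm and descend.

Call:
arm_command:
  rows:
    - [[-0.08,-0.12,0.2,0],[-0.08,-0.12,0.4,0],[-0.08,-0.12,0.6,0],[-0.08,-0.12,0.7,0],[-0.08,-0.12,0.76,0]]

```text
time_s: 3.45
position: [0.5295, 0.1545, 0.2521]
tcp_rot: [0.0, 0.993, -0.12, -0.0]
ft_force: [-0.4, 0.2, 0.0]
width: -0.001
gripper_force: 0.0
```

Call:
arm_command:
  rows:
    - [[0,0,0,0],[0,0,0,0],[0,0,0,0]]

```text
time_s: 3.7
position: [0.5297, 0.1546, 0.2529]
tcp_rot: [-0.0, 0.993, -0.12, 0.0]
ft_force: [0.3, -0.3, -0.0]
width: 0.0
gripper_force: 0.0
```

Call:
arm_command:
  rows:
    - [[0.0,0.02,0.04,0],[0.0,0.02,0.08,0],[0,0.02,0.12,0],[0,0.02,0.12,0]]

```text
time_s: 4.03
position: [0.5295, 0.1541, 0.2497]
tcp_rot: [0.0, 0.993, -0.12, -0.0]
ft_force: [-0.1, -0.3, 0.2]
width: 0.002
gripper_force: 0.0
```

Call:
arm_command:
  rows:
    - [[0,0,0.02,0],[0,0,0.04,0],[0,0,0.04,0]]

```text
time_s: 4.28
position: [0.5295, 0.1541, 0.2487]
tcp_rot: [0.0, 0.993, -0.12, -0.0]
ft_force: [-0.0, -0.2, 0.2]
width: 0.004
gripper_force: 0.0
```

Call:
arm_command:
  rows:
    - [[0,0,0.02,0],[0,0,0.02,0],[0,0,0.02,0]]

```text
time_s: 4.53
position: [0.5295, 0.1542, 0.2484]
tcp_rot: [-0.0, 0.993, -0.12, 0.0]
ft_force: [-1.0, -0.4, 2.4]
width: -0.003
gripper_force: 1.1
```

Call:
arm_command:
  rows:
    - [[0,0,0.02,0],[0,0,0.02,0],[0,0,0.02,0]]

```text
time_s: 4.78
position: [0.5295, 0.1541, 0.2479]
tcp_rot: [-0.0, 0.993, -0.12, 0.0]
ft_force: [-0.8, 0.1, 2.8]
width: -0.002
gripper_force: 1.7
```

Contact at about 2.6 N. I hold it for more than a second.

Call:
arm_command:
  rows:
    - [[0,0,0,0],[0,0,0,0],[0,0,0,0],[0,0,0,0],[0,0,0,0]]

```text
time_s: 5.2
position: [0.5295, 0.1541, 0.2478]
tcp_rot: [-0.0, 0.993, -0.12, 0.0]
ft_force: [-1.2, 0.8, 4.4]
width: 0.003
gripper_force: 1.7
```

Call:
arm_command:
  rows:
    - [[0,0,0,0],[0,0,0,0],[0,0,0,0],[0,0,0,0],[0,0,0,0]]

```text
time_s: 5.62
position: [0.5295, 0.1541, 0.2478]
tcp_rot: [-0.0, 0.993, -0.12, 0.0]
ft_force: [-1.0, 0.3, 3.2]
width: -0.003
gripper_force: 1.7
```

Call:
arm_command:
  rows:
    - [[0,0,0,0],[0,0,0,0],[0,0,0,0],[0,0,0,0],[0,0,0,0]]

```text
time_s: 6.03
position: [0.5295, 0.1541, 0.2478]
tcp_rot: [-0.0, 0.993, -0.12, 0.0]
ft_force: [-0.4, -0.2, 3.3]
width: 0.001
gripper_force: 1.7
```

Call:
arm_command:
  rows:
    - [[0,0,-0.2,0],[0,0,-0.4,0],[0,0,-0.5,0],[0,0,-0.5,0]]

```text
time_s: 6.37
position: [0.5297, 0.1542, 0.2611]
tcp_rot: [-0.0, 0.993, -0.12, 0.001]
ft_force: [0.1, 0.5, 0.7]
width: 0.001
gripper_force: 0.0
```

```bash
python3 - <<'E'
from rig import *
from h import *
d=capture("side"); cv2.imwrite("pics/s2.png",cv2.resize(d["frame"][220:350,270:410,::-1],None,fx=4,fy=4,interpolation=cv2.INTER_CUBIC))
s=get_state();print(s["time_s"],s["position"],s["ft_force"])
E
```

```text
6.4167 [0.52964616 0.15411413 0.26076029] [ 0.60382797  0.48855691 -0.08868544]
```

View pics/s2.png

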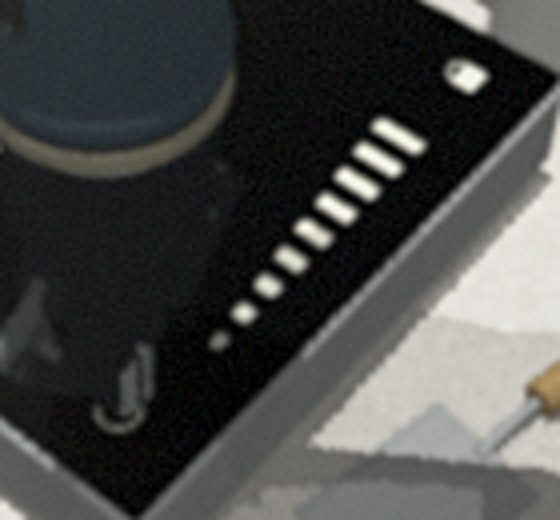

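The picture shows the fingers lifted above the ring, with the bars clear to the right. I move over bar 1.

Call:
arm_command:
  rows:
    - [[-0.1,0.7,0,0],[-0.2,1.4,0,0],[-0.3,2.13,0,0],[-0.3,2.13,0,0],[-0.3,2.13,0,0]]

```text
time_s: 6.83
position: [0.5094, 0.1033, 0.2603]
tcp_rot: [0.0, 0.993, -0.121, -0.0]
ft_force: [-0.5, 0.4, -0.1]
width: 0.001
gripper_force: 0.0
```

Call:
arm_command:
  rows:
    - [[0,0,0.15,0],[0,0,0.3,0],[0,0,0.4,0],[0,0,0.42,0],[0,0,0.42,0]]

```text
time_s: 7.25
position: [0.5095, 0.1046, 0.2494]
tcp_rot: [0.0, 0.993, -0.119, -0.0]
ft_force: [-0.1, -0.4, 0.2]
width: -0.0
gripper_force: 0.0
```

Call:
arm_command:
  rows:
    - [[0,0,0.03,0],[0,0,0.06,0],[0,0,0.06,0]]

```text
time_s: 7.5
position: [0.5096, 0.1043, 0.2484]
tcp_rot: [-0.0, 0.993, -0.12, 0.0]
ft_force: [-1.2, 0.6, 2.2]
width: 0.002
gripper_force: 1.2
```

Call:
arm_command:
  rows:
    - [[0,0,0,0],[0,0,0,0]]

```text
time_s: 7.67
position: [0.5096, 0.1043, 0.2485]
tcp_rot: [-0.0, 0.993, -0.12, 0.0]
ft_force: [-0.5, 0.4, 2.0]
width: 0.002
gripper_force: 1.1
```

In light contact at about 2.2 N. I slide one bar per call.

Call:
arm_command:
  rows:
    - [[0.01,0.14,0.02,0],[0.02,0.28,0.02,0],[0.03,0.43,0.02,0],[0.04,0.58,0.02,0],[0.05,0.72,0.02,0]]

```text
time_s: 8.08
position: [0.5065, 0.0859, 0.2479]
tcp_rot: [-0.0, 0.993, -0.12, 0.0]
ft_force: [1.9, 2.3, 3.4]
width: 0.002
gripper_force: 1.6
```

Call:
arm_command:
  rows:
    - [[0.01,0.14,0,0],[0.02,0.28,0,0],[0.03,0.43,0,0],[0.04,0.58,0,0],[0.05,0.72,0,0]]

```text
time_s: 8.5
position: [0.5034, 0.0682, 0.2478]
tcp_rot: [-0.0, 0.993, -0.12, -0.0]
ft_force: [-0.1, 2.4, 3.9]
width: 0.001
gripper_force: 1.7
```

Call:
arm_command:
  rows:
    - [[0.01,0.14,0,0],[0.02,0.28,0,0],[0.03,0.43,0,0],[0.04,0.58,0,0],[0.05,0.72,0,0]]

```text
time_s: 8.92
position: [0.5003, 0.0505, 0.2478]
tcp_rot: [0.0, 0.993, -0.12, -0.0]
ft_force: [-0.2, 2.7, 4.3]
width: -0.001
gripper_force: 1.7
```

Call:
arm_command:
  rows:
    - [[0.01,0.14,0,0],[0.02,0.28,0,0],[0.03,0.43,0,0],[0.04,0.58,0,0],[0.05,0.72,0,0]]

```text
time_s: 9.33
position: [0.4972, 0.0327, 0.2478]
tcp_rot: [-0.0, 0.993, -0.12, -0.0]
ft_force: [0.4, 2.8, 3.7]
width: 0.0
gripper_force: 1.7
```

Call:
arm_command:
  rows:
    - [[0.01,0.14,0,0],[0.02,0.28,0,0],[0.03,0.43,0,0],[0.04,0.58,0,0],[0.05,0.72,0,0]]

```text
time_s: 9.75
position: [0.4942, 0.0149, 0.2478]
tcp_rot: [0.0, 0.993, -0.12, -0.0]
ft_force: [0.3, 3.1, 4.1]
width: 0.002
gripper_force: 1.7
```

Call:
arm_command:
  rows:
    - [[0.01,0.16,0,0],[0.02,0.32,0,0],[0.03,0.47,0,0],[0.04,0.6,0,0],[0.05,0.69,0,0]]

```text
time_s: 10.17
position: [0.4912, -0.0023, 0.2478]
tcp_rot: [0.0, 0.993, -0.12, -0.0]
ft_force: [0.1, 1.7, 4.0]
width: 0.002
gripper_force: 1.7
```

Call:
arm_command:
  rows:
    - [[0,0,0,0],[0,0,0,0],[0,0,0,0],[0,0,0,0],[0,0,0,0]]

```text
time_s: 10.58
position: [0.4912, -0.0021, 0.2478]
tcp_rot: [0.0, 0.993, -0.12, -0.0]
ft_force: [-1.0, -3.3, 3.4]
width: 0.001
gripper_force: 1.8
```

Call:
arm_command:
  rows:
    - [[0,0,0,0],[0,0,0,0],[0,0,0,0],[0,0,0,0],[0,0,0,0]]

```text
time_s: 11.0
position: [0.4913, -0.0018, 0.2478]
tcp_rot: [0.0, 0.993, -0.12, -0.0]
ft_force: [-0.8, -2.6, 3.1]
width: -0.003
gripper_force: 1.8
```

Call:
arm_command:
  rows:
    - [[0,0,0,0],[0,0,0,0],[0,0,0,0],[0,0,0,0],[0,0,0,0]]

```text
time_s: 11.42
position: [0.4913, -0.0018, 0.2478]
tcp_rot: [0.0, 0.993, -0.12, -0.0]
ft_force: [-1.3, -2.6, 3.5]
width: 0.001
gripper_force: 1.8
```

Call:
arm_command:
  rows:
    - [[0,0,-0.2,0],[0,0,-0.5,0],[0,0,-1.0,0],[0,0,-1.6,0],[0,0,-2.2,0]]

```text
time_s: 11.83
position: [0.4913, -0.0013, 0.3039]
tcp_rot: [-0.0, 0.993, -0.12, -0.0]
ft_force: [-1.1, 0.1, 0.2]
width: 0.002
gripper_force: 0.0
```

Call:
arm_command:
  rows:
    - [[0,0,0,0],[0,0,0,0],[0,0,0,0],[0,0,0,0],[0,0,0,0]]

```text
time_s: 12.25
position: [0.4911, -0.0017, 0.3022]
tcp_rot: [0.0, 0.993, -0.12, -0.001]
ft_force: [-0.2, 0.0, 0.3]
width: 0.002
gripper_force: 0.0
```

```bash
python3 - <<'E'
from rig import *
s=get_state();print(s["position"],s["ft_force"]);print(sign_off())
E
```

```text
[ 0.49112782 -0.00167007  0.30222456] [-0.16573655  0.00827523  0.34484771]
the job is handed in; nothing more can be done
None
```

I rested the closed fingertips on the power key for about 1.5 s, slid them lightly from bar 1 to bar 7, rested there 1.25 s, lifted off and handed the job in at about 12 s; vertical force read at most 4.4 N, and sign-off gave no verdict, nor did I take a final picture to check the hob or the loose items.

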